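Feel two modelling turntables for play and put the wall model on the sound one

TASK

Check both turntables for free play, the one on the red pad first and then the one on the blue pad: move its orange peg gently anticlockwise (seen from above) until you feel the brake resist, then clockwise until it resists again, without forcing the brake round. Then set the little stone wall, kept upright and without dropping it, on the turntable with less play, centred on the disc with the wall running along the black line, and let go. Leave the glue bottle, the jar and the loose stone where they are.

Things in the scene. Friction and masses are not known exactly. Their poses are not given: they have to be found in the camera images.
- plate_red: round red pad, 190 mm across, 4 mm thick, fixed to the table; origin at the centre of its underside. One turntable stands centred on it.
- plate_blue: round blue pad, same size, fixed; the other turntable stands centred on it.
- turntable_a: one of two identical-looking modelling turntables (one sound, one worn; which is not told): fixed dark steel base, 116 mm across, 14 mm high, centred on a 4 mm pad; origin at the centre of its underside, on the vertical turning axis. On it a steel spindle held by a brake, and on that a flat aluminium disc.
- top_a (a point): centre of the flat top face of turntable_a's aluminium disc (156 mm across, 8 mm thick, this face 34 mm above the table). Turns with the disc: its x axis points along the black line painted across the disc, towards the orange peg; z is up.
- peg_a (a point): centre of the top end of the orange upright hand peg of turntable_a: 14 mm in diameter, standing 36 mm above the disc's top face (top end 70 mm above the table), 66 mm from the turning axis. Moving it round the axis turns the disc.
- disc_a (a joint): angle of turntable_a's disc against its spindle, rad, growing anticlockwise seen from above, 0 in mid-play. It turns almost freely (under 1 N at the peg) and stays where left, until the play is used up, equally far either side: sound, about 9 mm in all at the peg; worn, about three times that. Then the braked spindle resists; the brake slips at about 15 N at the peg.
- tick_a (a point): outer end of the white tick bar of turntable_a's braked spindle, jutting from under the disc's rim 88 mm from the axis, across from the peg, 24 mm above the table; it moves only if the brake slips. In mid-play the disc's black line points straight at it.
- turntable_b: one of two identical-looking modelling turntables (one sound, one worn; which is not told): fixed dark steel base, 116 mm across, 14 mm high, centred on a 4 mm pad; origin at the centre of its underside, on the vertical turning axis. On it a steel spindle held by a brake, and on that a flat aluminium disc.
- top_b (a point): centre of the flat top face of turntable_b's aluminium disc (156 mm across, 8 mm thick, this face 34 mm above the table). Turns with the disc: its x axis points along the black line painted across the disc, towards the orange peg; z is up.
- peg_b (a point): centre of the top end of the orange upright hand peg of turntable_b: 14 mm in diameter, standing 36 mm above the disc's top face (top end 70 mm above the table), 66 mm from the turning axis. Moving it round the axis turns the disc.
- disc_b (a joint): angle of turntable_b's disc against its spindle, rad, growing anticlockwise seen from above, 0 in mid-play. It turns almost freely (under 1 N at the peg) and stays where left, until the play is used up, equally far either side: sound, about 9 mm in all at the peg; worn, about three times that. Then the braked spindle resists; the brake slips at about 15 N at the peg.
- tick_b (a point): outer end of the white tick bar of turntable_b's braked spindle, jutting from under the disc's rim 88 mm from the axis, across from the peg, 24 mm above the table; it moves only if the brake slips. In mid-play the disc's black line points straight at it.
- model: miniature dry-stone wall on a white board, 0.25 kg, loose: board 84 x 44 x 6 mm, on it a straight-sided grey stone wall 74 mm long, 28 mm thick (grip here, across the wall), from 6 to 42 mm above the underside, with uneven cap stones to about 50 mm. Origin at the centre of the board's underside, x along the wall, z up.
- glue: bystander: white glue bottle with orange cap, 48 mm across, 110 mm high, loose; origin at the centre of its underside.
- jar: bystander: amber glass jar with steel lid, 56 mm across, 70 mm high, loose; origin at the centre of its underside.
- rubble: bystander: loose grey building stone, 50 x 36 x 30 mm; origin at the centre of its underside.
Mind the look-alikes: they are no part of the job. What is shaped like the model but yellow is not meant. Leave any purple look-alike of the turntable_a alone.

How it is judged:
On the way, in this order (a step that is already met when the one before it is completed fails the run):
1. the disc of the turntable on the red pad is turned anticlockwise (seen from above) to within 0.02 rad of the end of its free play (((horizontal distance between turntable_a and plate_red below 0.05 m and value of joint disc_a above 0.05 rad) or (horizontal distance between turntable_b and plate_red below 0.05 m and value of joint disc_b above 0.2 rad))), for 0.05 s.
2. then the same disc (red pad) is turned clockwise to within 0.02 rad of the other end of its free play (((horizontal distance between turntable_a and plate_red below 0.05 m and value of joint disc_a below -0.05 rad) or (horizontal distance between turntable_b and plate_red below 0.05 m and value of joint disc_b below -0.2 rad))), for 0.05 s.
3. the disc of the turntable on the blue pad is turned anticlockwise (seen from above) to within 0.02 rad of the end of its free play (((horizontal distance between turntable_a and plate_blue below 0.05 m and value of joint disc_a above 0.05 rad) or (horizontal distance between turntable_b and plate_blue below 0.05 m and value of joint disc_b above 0.2 rad))), for 0.05 s.
4. then the same disc (blue pad) is turned clockwise to within 0.02 rad of the other end of its free play (((horizontal distance between turntable_a and plate_blue below 0.05 m and value of joint disc_a below -0.05 rad) or (horizontal distance between turntable_b and plate_blue below 0.05 m and value of joint disc_b below -0.2 rad))), for 0.05 s.
At the end, for the whole second after the job is handed in: the model stands upright on the disc of the turntable with less play, its origin within 15 mm of the disc's centre and within 4 mm of the disc's top face, the wall within 0.2 rad of the black line (either way round), tilted less than 0.08 rad, at rest and released (horizontal distance between model and top_a below 0.015 m and z of model in the frame of top_a between -0.004 and 0.004 m and angle between the x axis of model and the x axis of top_a, either way round below 0.2 rad and angle between model's own z axis and vertical below 0.08 rad and linear speed of model below 0.02 m/s and contact force between the fingers and model below 0.05 N); the robot touches nothing.
It fails at once if a brake is forced: the outer end of a spindle's white tick moves more than 12 mm (distance of any of tick_a, tick_b from where it was at the start of the episode above 0.012 m).
It fails at once if the glue bottle, jar or loose stone is moved more than 15 mm or knocked over (distance of any of glue, jar, rubble from where it was at the start of the episode above 0.015 m or angle between any of glue, jar, rubble's own z axis and vertical above 0.5 rad).
It fails at once if the model wall is tipped more than about 35 degrees (angle between model's own z axis and vertical above 0.6 rad).
It fails at once if the model is dropped from more than about 13 mm (it moves faster than 0.5 m/s out of the fingers) (contact force between the fingers and model below 0.05 N and linear speed of model above 0.5 m/s).
It also fails if it takes over 70 s, if anything falls off the work surface, if the arm or the gripper's body presses on something with over 40 N, if the wrist force passes 120 N, or if a joint passes its speed limit or range.

ROBOT

A 6-joint arm with a two-finger parallel gripper is mounted at the origin on the work surface. World frame = base frame: x ahead of the robot, y to its left, z up, the work surface at z = 0. Lengths are in m, angles in rad, forces in N, time in s.
With the tool pointing down it reaches from about 0.375 to 0.9 m from the base axis. Payload 3.1 kg.
Tool frame: the origin (TCP) lies on the centre line of the jaws, within the pads' length; the fingertips stand 14 mm ahead of it and the grasp point (between the pads) lies 5 mm behind it; z points along the fingers, y is the line along which they close (so a half turn about z gives the same grasp; the last joint's range is limited). The gripper opens to 87 mm and grips with 3 to 60 N. Pads are 19 mm wide; open, the fingers measure 117 mm over their backs; the gripper's body (75 mm by 190 mm) begins 51 mm behind the grasp point.
Start: joints at [-1.456, 0.527, 1.433, -0, 1.181, -0.178], TCP at [0.18, -0.598, 0.237] pointing down, gripper open.
Joint ranges: [-3.08, 3.08], [-0.75, 2.2], [0.22, 2.44], [-1.43, 4.57], [0, 2.65], [-2.85, 2.85]. Speed limits (rad/s): [2.79, 2.79, 3.14, 3.14, 3.14, 3.14].

INTERFACE

Orientations are given as a unit quaternion [x, y, z, w].
In Python, from rig import robot gives the robot as it stands.
- The arm moves only by the tool move_arm, never from a script. Its argument "commands" is a list of rows, each an object with "hand": the finger opening in cm, from 0 to 8.7; "travel": the shift along the tool's x, y, z in cm, a list of three; "twist": the turn, a rotation vector about the tool's x, y, z in degrees, a list of three. In form: [{"hand": hand, "travel": [dx, dy, dz], "twist": [wx, wy, wz]}, ...]. A call has 1 to 5 rows; each row shifts and turns the commanded pose from where the row before left it, along the tool's axes as they then stand; what a row does not reach is not made up. A row lasts 1/12 s, in which the tool goes at most 41.7 mm and 7.16 degrees, less where a joint would pass 70% of its speed; a pose out of reach is approached as far as the arm can. A call is refused whole if a number of a shift passes 4.17 or a number of a turn 7.16, either way. A call with a gripper value outside its range is refused whole. The fingers move at their own pace and stop on an object; "force" is the grip in N (left out, the last holds). Time passes only in rows, so rows that do not move let the fingers close. It gives the time, the measured TCP pose, the force, the opening and the grip force at its end, in the units of the state.
- robot.get_obs(): the state, without advancing time (a new reading comes with each control period).
- robot.camera(name): name is "scene" or "top" or "wrist"; returns a dict with "frame" (480x640x3 uint8, red, green, blue), "fov_y" (degrees; the focal length in pixels is half the picture's height over the tangent of half this angle, whatever the lens; pixels are square), "cx", "cy" (the principal point, pixels), "extrinsics" (4x4, takes a point from camera to world coordinates); the wrist camera has in their place "T_tool_cam" (4x4, takes a point from camera to tool coordinates, whose origin is the TCP and whose axes are the flange's). Camera axes: x right, y down, z forward; pixel columns grow to the right and rows downward; lengths in m; the calibration is good to about 2 mm. A picture is of the moment at which its call begins: read the wrist's pose just before it. There is no depth.
- robot.hand_in(): hands the job in; it is judged then, once.
The state is a dict: "time": time; "q": joint angles; "joint_velocities": joint speeds; "joint_torque": joint torques, N m; "position": TCP position; "tool_rot": TCP orientation; "ft_force": force on the tool from outside, world axes, zero at the start; "moment": the same for the moment, N m; "grip_width": finger opening in m; "grip_force": force on a finger pad.
Only numpy, scipy, OpenCV 4.12 (cv2) and the standard library are available. Lean on these libraries where they do the work, as an engineer would, in place of code of your own. Each camera call takes 0.05 s, during which the arm holds its last target. There are 200 camera calls.

## Working session

There is one attempt and no reset: what is moved stays moved. The work goes in short steps, Python scripts to look and compute and a tool call to move; the robot and the scene stay as the last step left them, time stands still between calls to the robot, and variables do not carry over. Pictures are saved under pics/ and viewed, at most 10 in all, crops included, and the job is handed in when it is done.

Besides the shell and the picture viewer there is one more tool, called after "Request:" by a JSON object that holds its "fn" and its "kwargs". move_arm: Moves the arm, as the interface text tells. Its arguments: {"type":"object","properties":{"commands":{"type":"array"},"force":{"type":"number"}},"required":["commands"]}

```bash
mkdir -p pics
cat > h.py <<'E'
import numpy as np, cv2
from scipy.spatial.transform import Rotation as R
from rig import robot
def shot(name,fn):
    c=robot.camera(name); cv2.imwrite(fn,c['frame'][:,:,::-1]); np.save(fn[:-4]+'.npy',c,allow_pickle=True); return c
def ray(c,u,v,z):
    f=240/np.tan(np.radians(c['fov_y'])/2); E=np.array(c['extrinsics'])
    d=E[:3,:3]@np.array([(u-c['cx'])/f,(v-c['cy'])/f,1]); o=E[:3,3]
    return o+d*(z-o[2])/d[2]
def load(fn): return np.load(fn,allow_pickle=True).item()
E
python3 - <<'E'
from h import *
for n in('top','scene'):
    c=shot(n,f'pics/{n}0.png'); print(n,c['fov_y'],c['cx'],c['cy'],c.keys()); print(np.round(c['extrinsics'],3))
print(robot.get_obs())
E
```

```text
top 46.30976821219263 318.7729536936959 240.4989432208873 dict_keys(['frame', 'fov_y', 'cx', 'cy', 'extrinsics'])
[[ 0.007 -0.997  0.075  0.413]
 [-1.    -0.007 -0.004 -0.031]
 [ 0.005 -0.075 -0.997  1.239]
 [ 0.     0.     0.     1.   ]]
scene 55.00547640631823 318.79264671091846 239.8682130690134 dict_keys(['frame', 'fov_y', 'cx', 'cy', 'extrinsics'])
[[ 6.380e-01  4.680e-01 -6.120e-01  1.157e+00]
 [ 7.700e-01 -3.880e-01  5.060e-01 -5.750e-01]
 [-1.000e-03 -7.940e-01 -6.070e-01  7.380e-01]
 [ 0.000e+00  0.000e+00  0.000e+00  1.000e+00]]
{'time': 0.1, 'q': array([-1.45650551e+00,  5.28365153e-01,  1.43377634e+00, -3.38246054e-06,
        1.18138060e+00, -1.78494429e-01]), 'joint_velocities': array([-0.00091191, -0.00329874, -0.00562083, -0.00102416,  0.0021859 ,
        0.00033626]), 'joint_torque': array([-2.20336033e-04, -4.40985739e+01, -1.77150089e+01,  6.34259032e-02,
        5.33749640e-02, -4.86072213e-05]), 'position': array([ 0.18034542, -0.59775911,  0.23567371]), 'tool_rot': array([ 9.89303168e-01,  1.45870868e-01,  2.94006965e-05, -9.64271469e-04]), 'ft_force': array([-0.31722576, -0.20912979, -0.17928121]), 'moment': array([ 0.02022585, -0.01226588, -0.00941625]), 'grip_force': 0.0, 'grip_width': 0.08683890153597243}
```

View pics/top0.png

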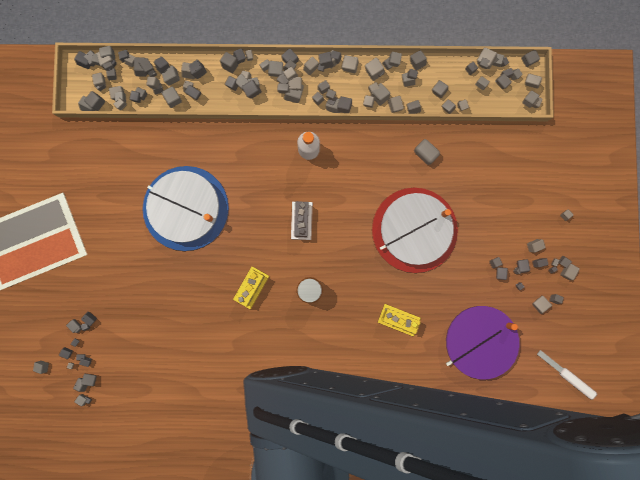

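View pics/scene0.png

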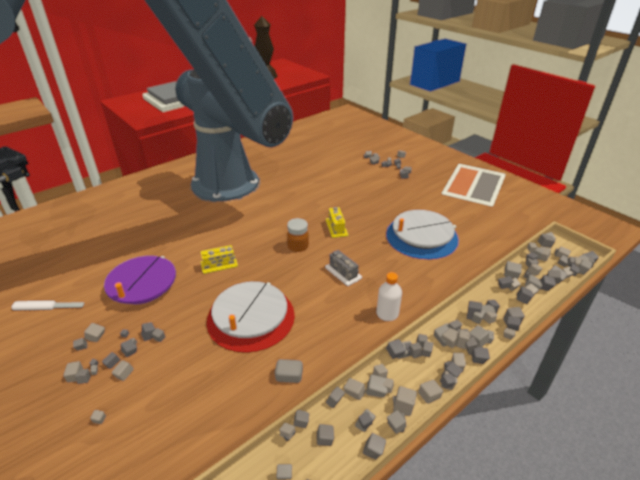

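The top view shows:
- **Turntables:** red-pad disc at (417,229) with its peg at (447,213), and blue-pad disc at (183,207) with its peg at (208,217). The purple look-alike is at (483,343).
- **Model candidates:** the white-board grey wall at (302,220), and yellow walls at (251,287) and (400,319). The one at (302,220) fits, because it is grey on a white board.
- **Bystanders:** glue (309,146), jar (310,290) and stone (428,152).

Next I measure these and check a crop.

```bash
cat > m.py <<'E'
from h import *
def cents(mask,amin):
    n,l,s,ce=cv2.connectedComponentsWithStats(mask.astype(np.uint8)); return [(ce[i],s[i,4],s[i]) for i in range(1,n) if s[i,4]>=amin]
E
python3 - <<'E'
from m import *
c=load('pics/top0.npy'); f=c['frame']; hsv=cv2.cvtColor(f,cv2.COLOR_RGB2HSV); H,S,V=[hsv[...,i].astype(int) for i in range(3)]
print('orange');
for ce,a,s in cents((S>190)&(V>180)&(H<14),15): print(ce.round(1),a,ray(c,*ce,.07).round(4))
for nm,(u0,v0) in dict(red=(417,229),blue=(183,207)).items():
    m=((S<40)&(V>150)).astype(np.uint8); w=np.zeros_like(m); cv2.circle(w,(u0,v0),44,1,-1); m&=w
    m=cv2.morphologyEx(m,cv2.MORPH_CLOSE,np.ones((5,5)));m=cv2.morphologyEx(m,cv2.MORPH_OPEN,np.ones((9,9)))
    k=max(cv2.findContours(m,0,2)[0],key=cv2.contourArea); e=cv2.fitEllipse(cv2.convexHull(k)); p=ray(c,*e[0],.034)
    r=ray(c,e[0][0]+e[1][0]/2,e[0][1],.034)
    print(nm,e,p.round(4),'radius',np.linalg.norm(r-p))
    pm=(S>120)&(((H<6)|(H>174)) if nm=='red' else (H>100)&(H<125)); 
    pm=pm.astype(np.uint8); w=np.zeros_like(m); cv2.circle(w,(u0,v0),55,1,-1); pm=(pm&w)
    pts=np.argwhere(pm)[:,::-1].astype(np.int32); (pc,pr)=cv2.minEnclosingCircle(pts); print('pad',pc,pr,ray(c,*pc,.004).round(4))
    # white tick
cr=np.zeros((600,800,3),np.uint8)
a=f[170:270,250:350]; cr[:400,:400]=cv2.resize(a,(400,400),interpolation=2)
a=f[180:280,367:467]; cr[:400,400:]=cv2.resize(a,(400,400),interpolation=2)
a=f[157:257,133:233]; cr2=cv2.resize(a,(400,400),interpolation=2)
out=np.zeros((400,800,3),np.uint8); 
cr=cv2.resize(np.hstack([cr[:400,:400],cr[:400,400:],cr2]),(798,266)); cv2.imwrite('pics/crop0.png',cr[:,:,::-1])
m=((S<60)&(V>170)).astype(np.uint8); m[:, :280]=0; m[:,325:]=0; m[:195]=0;m[245:]=0
m2=m
k=cv2.findContours(m2,0,2)[0]; pts=np.vstack([x for x in k]); 
b=cv2.minAreaRect(pts); q=cv2.boxPoints(b); print('model',b); print(np.array([ray(c,*x,.006) for x in q]).round(4))
for nm,uv in dict(glue=(309,150),jar=(310,291),stone=(428,152)).items(): print(nm,ray(c,*uv,.06).round(3))
E
```

```text
orange
[307.9 136.9] 74 [ 0.7207 -0.0115  0.07  ]
[448.6 211.5] 15 [ 0.564  -0.3081  0.07  ]
[513.8 326.4] 28 [ 0.3257 -0.4407  0.07  ]
red ((416.5630187988281, 228.59483337402344), (70.7530746459961, 71.9415512084961), 97.91938018798828) [ 0.5309 -0.247   0.034 ] radius 0.07642200579401073
pad (414.34210205078125, 229.9736785888672) 42.83530807495117 [ 0.5307 -0.2475  0.004 ]
blue ((181.57156372070312, 205.9323272705078), (70.7548599243164, 72.35479736328125), 83.13239288330078) [0.5762 0.2607 0.034 ] radius 0.07636387454475284
pad (185.2369384765625, 208.31787109375) 42.45578384399414 [0.575  0.2598 0.004 ]
model ((300.81689453125, 219.99388122558594), (19.35591697692871, 36.64632034301758), 1.9091525077819824)
[[ 0.5108  0.0259  0.006 ]
 [ 0.5921  0.0241  0.006 ]
 [ 0.591  -0.0187  0.006 ]
 [ 0.5097 -0.0167  0.006 ]]
glue [ 0.695 -0.014  0.06 ]
jar [ 0.396 -0.019  0.06 ]
stone [ 0.693 -0.268  0.06 ]
```

View pics/crop0.png

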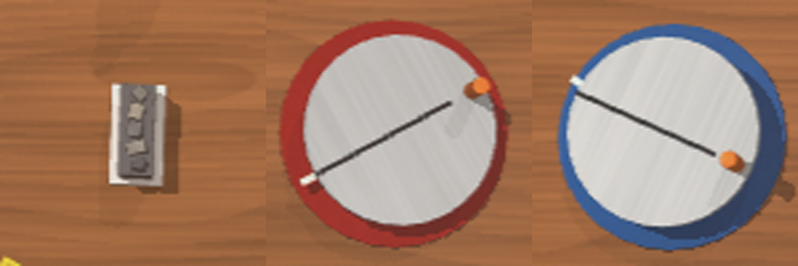

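Crop: the left panel is the grey wall on its white board, the model, running along image vertical. The red disc has its peg at upper right and the tick at lower left. The blue disc has its peg at right and the tick at upper left, slightly off the line.

Now the peg and tick angles, and a row planner.

```bash
cat >> m.py <<'E'
C=dict(red=np.array([.5308,-.2472]),blue=np.array([.5757,.2602]))
def ang(c,nm,u0,v0):
    f=c['frame']; hsv=cv2.cvtColor(f,cv2.COLOR_RGB2HSV); H,S,V=[hsv[...,i].astype(int) for i in range(3)]
    w=np.zeros(H.shape,np.uint8); cv2.circle(w,(u0,v0),46,1,-1)
    o=cents(((S>150)&(V>140)&(H>=6)&(H<18))&(w>0),10)
    for ce,a,s in o:
        p=ray(c,*ce,.066)[:2]-C[nm]; print(nm,'peg',ce.round(1),a,p.round(4),'r',np.linalg.norm(p).round(4),'ang',np.degrees(np.arctan2(p[1],p[0])).round(1))
    k=np.argwhere((V<95)&(w>0)&(S<110)&(np.hypot(*(np.indices(H.shape)-np.array([v0,u0])[:,None,None]))<30))[:,::-1]
    l=cv2.fitLine(k.astype(np.float32),cv2.DIST_HUBER,0,.01,.01).ravel()
    a=ray(c,l[2]-20*l[0],l[3]-20*l[1],.034);b=ray(c,l[2]+20*l[0],l[3]+20*l[1],.034);d=(b-a)
    dist=np.cross(d[:2],C[nm]-a[:2])/np.linalg.norm(d[:2])
    print(nm,'line ang',np.degrees(np.arctan2(d[1],d[0])).round(1),'off-centre',dist.round(4))
    for ce,a,s in cents((S<45)&(V>150),4):
        p=ray(c,*ce,.024)[:2]-C[nm]; r=np.linalg.norm(p)
        if .075<r<.095 and a<60: print(nm,'tick',ce.round(1),a,r.round(4),'opp ang',np.degrees(np.arctan2(-p[1],-p[0])).round(1))
    hv=[]
    for y in range(v0-50,v0+50):
        for x in range(u0-50,u0+50):
            p=ray(c,x,y,.024)[:2]-C[nm]; r=np.linalg.norm(p)
            if .0815<r<.0885 and S[y,x]<70 and V[y,x]>165: hv.append(np.degrees(np.arctan2(-p[1],-p[0])))
    print(nm,'tick2',len(hv),np.round(sorted(hv),0))
def wrap(p): return (p+90)%180-90
def plan(tgt,psi,cur=None,hand=8.7):
    """psi: wanted world angle (deg) of tool y axis; prints rows"""
    o=robot.get_obs(); p=o['position'].copy(); q=R.from_quat(o['tool_rot'])
    a=np.radians(psi); y=np.array([np.cos(a),np.sin(a),0]); z=np.array([0,0,-1.]); G=R.from_matrix(np.c_[np.cross(y,z),y,z])
    rows=[]
    for i in range(40):
        d=q.inv().apply(np.array(tgt)-p)*100; rv=np.degrees((q.inv()*G).as_rotvec())
        nd,nr=np.linalg.norm(d),np.linalg.norm(rv)
        if nd<.06 and nr<.3: break
        d=np.round(d*min(1,4.1/max(nd,1e-9)),2); rv=np.round(rv*min(1,7/max(nr,1e-9)),1)
        rows.append((d.tolist(),rv.tolist())); p=p+q.apply(d/100); q=q*R.from_rotvec(np.radians(rv))
    for i,(d,r) in enumerate(rows): print(i,d,r)
def psi():
    y=R.from_quat(robot.get_obs()['tool_rot']).as_matrix()[:,1]; return np.degrees(np.arctan2(y[1],y[0]))
E
python3 - <<'E' 2>/dev/null
from m import *
c=load('pics/top0.npy'); ang(c,'red',417,229); ang(c,'blue',183,207)
plan([.563,-.306,.13],28.5)
E
```

```text
red peg [447.  211.8] 40 [ 0.0329 -0.0585] r 0.0671 ang -60.6
red line ang -61.4 off-centre -0.0007
red tick [382.4 246.8] 13 0.0827 opp ang -61.8
red tick2 8 [-63. -63. -62. -62. -61. -61. -60. -60.]
blue peg [148.8 191.8] 347 [0.0256 0.0624] r 0.0675 ang 67.7
blue peg [206.9 216.5] 32 [-0.0257 -0.0609] r 0.0661 ang -112.9
blue peg [152.2 238.5] 31 [-0.073   0.0524] r 0.0898 ang 144.3
blue line ang -113.7 off-centre -0.0007
blue tick2 12 [-126. -122. -121. -121. -121. -120. -120. -119. -119. -119. -118. -118.]
0 [3.75, -1.4, 0.88] [-0.0, -0.0, -7.0]
1 [3.89, -0.94, 0.88] [-0.0, -0.0, -7.0]
2 [3.98, -0.46, 0.88] [-0.0, -0.0, -7.0]
3 [4.0, 0.03, 0.88] [-0.0, -0.0, -7.0]
4 [3.97, 0.52, 0.88] [-0.0, -0.0, -7.0]
5 [3.88, 1.0, 0.89] [-0.0, -0.0, -7.0]
6 [3.72, 1.47, 0.88] [-0.0, -0.0, -7.0]
7 [3.52, 1.91, 0.89] [-0.0, -0.0, -7.0]
8 [3.26, 2.32, 0.88] [-0.0, -0.0, -7.0]
9 [2.95, 2.7, 0.89] [0.0, -0.0, -7.0]
10 [2.6, 3.04, 0.88] [0.0, -0.0, -7.0]
11 [2.21, 3.34, 0.89] [0.0, -0.0, -7.0]
12 [0.03, 0.07, 0.01] [0.0, -0.0, -7.0]
13 [0.0, 0.0, 0.0] [0.0, -0.1, -7.0]
14 [0.0, 0.0, 0.0] [0.0, -0.0, -3.7]
```

Request:
{"fn": "move_arm", "kwargs": {"commands": [{"hand":8.7,"travel":[3.75,-1.4,0.88],"twist":[0,0,-7]},{"hand":8.7,"travel":[3.89,-0.94,0.88],"twist":[0,0,-7]},{"hand":8.7,"travel":[3.98,-0.46,0.88],"twist":[0,0,-7]},{"hand":8.7,"travel":[4.0,0.03,0.88],"twist":[0,0,-7]},{"hand":8.7,"travel":[3.97,0.52,0.88],"twist":[0,0,-7]}]}}

```text
time: 0.52
position: [0.3405, -0.4755, 0.1918]
tool_rot: [0.899, 0.439, 0.0, -0.0]
ft_force: [0.7, 0.1, 0.1]
grip_width: 0.0874
grip_force: 0.0
```

Request:
{"fn": "move_arm", "kwargs": {"commands": [{"hand":4.5,"travel":[3.88,1.0,0.89],"twist":[0,0,-7]},{"hand":4.5,"travel":[3.72,1.47,0.88],"twist":[0,0,-7]},{"hand":4.5,"travel":[3.52,1.91,0.89],"twist":[0,0,-7]},{"hand":4.5,"travel":[3.26,2.32,0.88],"twist":[0,0,-7]},{"hand":4.5,"travel":[2.95,2.7,0.89],"twist":[0,0,-7]}]}}

```text
time: 0.93
position: [0.4999, -0.3541, 0.1474]
tool_rot: [0.725, 0.689, -0.0, -0.0]
ft_force: [-0.7, -0.8, 0.5]
grip_width: 0.0617
grip_force: 0.0
```

Request:
{"fn": "move_arm", "kwargs": {"commands": [{"hand":4.5,"travel":[2.6,3.04,0.88],"twist":[0,0,-7]},{"hand":4.5,"travel":[2.21,3.34,0.89],"twist":[0,0,-7]},{"hand":4.5,"travel":[0,0,0],"twist":[0,0,-7]},{"hand":4.5,"travel":[0,0,0],"twist":[0,0,-7]},{"hand":4.5,"travel":[0,0,0],"twist":[0,0,-3.7]}]}}

```text
time: 1.35
position: [0.5629, -0.3057, 0.1295]
tool_rot: [0.508, 0.861, 0.0, -0.001]
ft_force: [0.1, 0.3, -0.4]
grip_width: 0.0455
grip_force: 0.0
```

```bash
python3 - <<'E' 2>/dev/null
from m import *
shot('wrist','pics/w1.png'); print(psi()); plan([.563,-.3055,.06],28.8)
E
```

```text
28.881514680474925
0 [0.02, 0.04, 4.1] [-0.0, -0.1, 0.1]
1 [0.02, 0.03, 2.87] [-0.0, 0.0, -0.0]
```

View pics/w1.png

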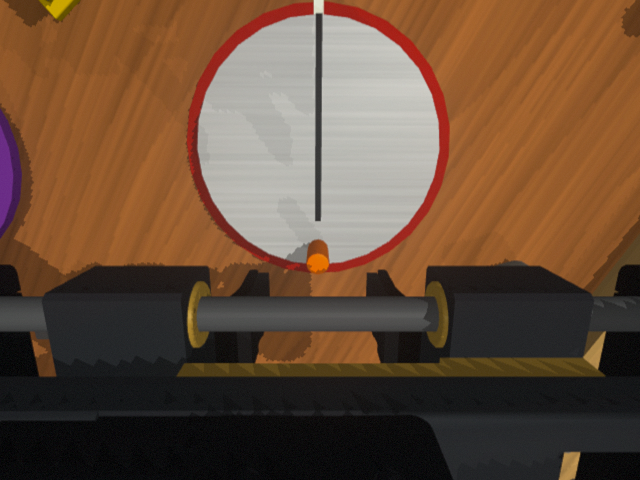

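Wrist view: the peg top at (318,262) sits centred between the fingertips, and the tick at (319,5) is in line with the black line. Descend and close loosely round the peg.

Request:
{"fn": "move_arm", "kwargs": {"commands": [{"hand":4.5,"travel":[0,0,3.5],"twist":[0,0,0]},{"hand":4.5,"travel":[0,0,3.5],"twist":[0,0,0]},{"hand":1.7,"travel":[0,0,0],"twist":[0,0,0]},{"hand":1.7,"travel":[0,0,0],"twist":[0,0,0]},{"hand":1.7,"travel":[0,0,0],"twist":[0,0,0]}], "force": 25}}

```text
time: 1.82
position: [0.5629, -0.3078, 0.0615]
tool_rot: [0.512, 0.859, -0.0, 0.001]
ft_force: [0.7, 0.6, 0.1]
grip_width: 0.0323
grip_force: 0.0
```

Request:
{"fn": "move_arm", "kwargs": {"commands": [{"hand":1.7,"travel":[0,0,0],"twist":[0,0,0]},{"hand":1.7,"travel":[0,0,0],"twist":[0,0,0]}]}}

```text
time: 1.98
position: [0.5637, -0.3083, 0.063]
tool_rot: [0.512, 0.859, -0.0, 0.002]
ft_force: [-0.1, -0.4, -1.0]
grip_width: 0.0212
grip_force: 0.0
```

Request:
{"fn": "move_arm", "kwargs": {"commands": [{"hand":1.7,"travel":[0,0.15,0],"twist":[0,0,0]},{"hand":1.7,"travel":[0,0.15,0],"twist":[0,0,0]},{"hand":1.7,"travel":[0,0,0],"twist":[0,0,0]}]}}

```text
time: 2.23
position: [0.5658, -0.306, 0.0616]
tool_rot: [0.511, 0.859, -0.0, 0.001]
ft_force: [-0.4, 0.7, 0.8]
grip_width: 0.0174
grip_force: 0.0
```

Request:
{"fn": "move_arm", "kwargs": {"commands": [{"hand":1.7,"travel":[0,0.1,0],"twist":[0,0,0]},{"hand":1.7,"travel":[0,0.1,0],"twist":[0,0,0]},{"hand":1.7,"travel":[0,0,0],"twist":[0,0,0]}]}}

```text
time: 2.48
position: [0.567, -0.3047, 0.0606]
tool_rot: [0.511, 0.859, 0.0, 0.0]
ft_force: [-1.2, 0.3, 0.1]
grip_width: 0.0171
grip_force: 0.0
```

Request:
{"fn": "move_arm", "kwargs": {"commands": [{"hand":1.7,"travel":[0,0.1,0],"twist":[0,0,0]},{"hand":1.7,"travel":[0,0,0],"twist":[0,0,0]}]}}

```text
time: 2.65
position: [0.5678, -0.3043, 0.0604]
tool_rot: [0.511, 0.859, 0.0, -0.0]
ft_force: [-0.4, 0.3, -0.3]
grip_width: 0.0172
grip_force: 0.0
```

Request:
{"fn": "move_arm", "kwargs": {"commands": [{"hand":1.7,"travel":[0,0.1,0],"twist":[0,0,0]},{"hand":1.7,"travel":[0,0,0],"twist":[0,0,0]}]}}

```text
time: 2.82
position: [0.5687, -0.3038, 0.0604]
tool_rot: [0.511, 0.859, 0.0, -0.0]
ft_force: [0.1, 0.3, 0.5]
grip_width: 0.0169
grip_force: 0.0
```

Request:
{"fn": "move_arm", "kwargs": {"commands": [{"hand":1.7,"travel":[0,0.1,0],"twist":[0,0,0]},{"hand":1.7,"travel":[0,0,0],"twist":[0,0,0]}]}}

```text
time: 2.98
position: [0.569, -0.3036, 0.0604]
tool_rot: [0.511, 0.859, -0.0, -0.001]
ft_force: [-2.3, -0.8, 0.7]
grip_width: 0.0172
grip_force: 1.2
```

Request:
{"fn": "move_arm", "kwargs": {"commands": [{"hand":1.7,"travel":[0,0.05,0],"twist":[0,0,0]},{"hand":1.7,"travel":[0,0,0],"twist":[0,0,0]}]}}

```text
time: 3.15
position: [0.5691, -0.3036, 0.0604]
tool_rot: [0.511, 0.859, -0.001, -0.001]
ft_force: [-4.0, -1.9, 0.1]
grip_width: 0.0171
grip_force: 2.3
```

The brake resists at about 4.4 N with the TCP stalled, about 4.5 mm from mid-play at the peg, so the red-pad turntable looks sound. One more nudge, then back clockwise.

Request:
{"fn": "move_arm", "kwargs": {"commands": [{"hand":1.7,"travel":[0,0.05,0],"twist":[0,0,0]},{"hand":1.7,"travel":[0,0,0],"twist":[0,0,0]}]}}

```text
time: 3.32
position: [0.5691, -0.3035, 0.0604]
tool_rot: [0.511, 0.859, -0.001, -0.001]
ft_force: [-4.7, -3.7, 0.1]
grip_width: 0.0167
grip_force: 3.1
```

Request:
{"fn": "move_arm", "kwargs": {"commands": [{"hand":1.7,"travel":[0,-0.4,0],"twist":[0,0,0]},{"hand":1.7,"travel":[0,-0.3,0],"twist":[0,0,0]},{"hand":1.7,"travel":[0,-0.2,0],"twist":[0,0,0]},{"hand":1.7,"travel":[0,-0.15,0],"twist":[0,0,0]},{"hand":1.7,"travel":[0,0,0],"twist":[0,0,0]}]}}

```text
time: 3.73
position: [0.5612, -0.308, 0.0606]
tool_rot: [0.512, 0.859, 0.0, 0.0]
ft_force: [0.0, 0.1, -0.2]
grip_width: 0.0171
grip_force: 0.0
```

Request:
{"fn": "move_arm", "kwargs": {"commands": [{"hand":1.7,"travel":[0,-0.1,0],"twist":[0,0,0]},{"hand":1.7,"travel":[0,0,0],"twist":[0,0,0]}]}}

```text
time: 3.9
position: [0.5604, -0.3084, 0.0606]
tool_rot: [0.511, 0.859, 0.0, 0.0]
ft_force: [-0.5, -0.4, -0.6]
grip_width: 0.017
grip_force: 0.0
```

Request:
{"fn": "move_arm", "kwargs": {"commands": [{"hand":1.7,"travel":[0,-0.1,0],"twist":[0,0,0]},{"hand":1.7,"travel":[0,0,0],"twist":[0,0,0]}]}}

```text
time: 4.07
position: [0.5594, -0.3089, 0.0606]
tool_rot: [0.511, 0.859, 0.0, 0.0]
ft_force: [0.8, 0.5, -0.3]
grip_width: 0.0171
grip_force: 0.1
```

Request:
{"fn": "move_arm", "kwargs": {"commands": [{"hand":1.7,"travel":[0,-0.1,0],"twist":[0,0,0]},{"hand":1.7,"travel":[0,0,0],"twist":[0,0,0]}]}}

```text
time: 4.23
position: [0.5584, -0.3094, 0.0605]
tool_rot: [0.511, 0.859, -0.0, -0.0]
ft_force: [-0.3, 0.3, -0.2]
grip_width: 0.0172
grip_force: 0.0
```

Request:
{"fn": "move_arm", "kwargs": {"commands": [{"hand":1.7,"travel":[0,-0.08,0],"twist":[0,0,0]},{"hand":1.7,"travel":[0,0,0],"twist":[0,0,0]}]}}

```text
time: 4.4
position: [0.5581, -0.3097, 0.0605]
tool_rot: [0.512, 0.859, 0.0, 0.0]
ft_force: [2.8, 1.2, -0.2]
grip_width: 0.0173
grip_force: 0.8
```

Request:
{"fn": "move_arm", "kwargs": {"commands": [{"hand":1.7,"travel":[0,-0.08,0],"twist":[0,0,0]},{"hand":1.7,"travel":[0,0,0],"twist":[0,0,0]},{"hand":1.7,"travel":[0,0,0],"twist":[0,0,0]}]}}

```text
time: 4.65
position: [0.558, -0.3097, 0.0606]
tool_rot: [0.512, 0.859, 0.001, 0.001]
ft_force: [4.4, 4.0, -1.3]
grip_width: 0.017
grip_force: 2.6
```

Request:
{"fn": "move_arm", "kwargs": {"commands": [{"hand":1.7,"travel":[0,0.35,0],"twist":[0,0,0]},{"hand":4.5,"travel":[0,0,0],"twist":[0,0,0]},{"hand":4.5,"travel":[0,0,-1],"twist":[0,0,0]},{"hand":4.5,"travel":[0,0,-4],"twist":[0,0,0]},{"hand":4.5,"travel":[0,0,-4],"twist":[0,0,0]}]}}

```text
time: 5.07
position: [0.5581, -0.3076, 0.1497]
tool_rot: [0.512, 0.859, 0.0, -0.003]
ft_force: [0.9, -0.2, -0.3]
grip_width: 0.036
grip_force: 0.0
```

```bash
python3 - <<'E' 2>/dev/null
from m import *
o=robot.get_obs(); print(o['position'],psi(),o['q'].round(2))
c=load('pics/top0.npy')
P=C['blue']+.066*np.array([np.cos(np.radians(-113.3)),np.sin(np.radians(-113.3))]); print(P)
plan([P[0],P[1],.155],-23.3)
E
```

```text
[ 0.55810016 -0.30763957  0.1496875 ] 28.47155906061723 [-0.68  0.65  1.47 -0.    1.03 -1.17]
[0.549594   0.19958254]
0 [3.64, 1.89, -0.03] [-0.0, -0.0, 7.0]
1 [3.84, 1.44, -0.03] [-0.1, -0.0, 7.0]
2 [3.99, 0.96, -0.03] [-0.0, -0.0, 7.0]
3 [4.07, 0.46, -0.02] [-0.1, -0.0, 7.0]
4 [4.1, -0.03, -0.03] [-0.1, -0.1, 7.0]
5 [4.06, -0.53, -0.03] [-0.0, -0.1, 7.0]
6 [3.97, -1.03, -0.04] [-0.1, -0.0, 7.0]
7 [3.81, -1.5, -0.04] [0.0, -0.0, 2.8]
8 [3.74, -1.69, -0.04] [0.0, -0.0, -0.0]
9 [3.74, -1.69, -0.04] [0.0, -0.0, -0.0]
10 [3.74, -1.69, -0.04] [0.0, -0.0, -0.0]
11 [3.74, -1.68, -0.05] [0.0, -0.0, -0.0]
12 [1.39, -0.63, -0.01] [0.0, -0.0, -0.0]
```

Both red ends are found: 12.5 mm of tool travel less 3.3 mm clearance is about 9 mm, so it is sound. Now the blue one.

Request:
{"fn": "move_arm", "kwargs": {"commands": [{"hand":4.5,"travel":[3.64,1.89,0],"twist":[0,0,7]},{"hand":4.5,"travel":[3.84,1.44,0],"twist":[0,0,7]},{"hand":4.5,"travel":[3.99,0.96,0],"twist":[0,0,7]},{"hand":4.5,"travel":[4.07,0.46,0],"twist":[0,0,7]},{"hand":4.5,"travel":[4.1,-0.03,0],"twist":[0,0,7]}]}}

```text
time: 5.48
position: [0.556, -0.1038, 0.1516]
tool_rot: [0.747, 0.665, -0.0, 0.0]
ft_force: [0.2, -0.2, 0.3]
grip_width: 0.0446
grip_force: 0.0
```

Request:
{"fn": "move_arm", "kwargs": {"commands": [{"hand":4.5,"travel":[4.06,-0.53,0],"twist":[0,0,7]},{"hand":4.5,"travel":[3.97,-1.03,0],"twist":[0,0,7]},{"hand":4.5,"travel":[3.81,-1.5,0],"twist":[0,0,2.8]},{"hand":4.5,"travel":[3.74,-1.69,0],"twist":[0,0,0]},{"hand":4.5,"travel":[3.74,-1.69,0],"twist":[0,0,0]}]}}

```text
time: 5.9
position: [0.5504, 0.0972, 0.1514]
tool_rot: [0.831, 0.556, -0.0, 0.0]
ft_force: [0.8, 0.3, -0.0]
grip_width: 0.0449
grip_force: 0.0
```

Request:
{"fn": "move_arm", "kwargs": {"commands": [{"hand":4.5,"travel":[3.74,-1.69,0],"twist":[0,0,0]},{"hand":4.5,"travel":[3.74,-1.68,0],"twist":[0,0,0]},{"hand":4.5,"travel":[1.39,-0.63,1],"twist":[0,0,0]},{"hand":4.5,"travel":[0,0,1],"twist":[0,0,0]},{"hand":4.5,"travel":[0,0,0],"twist":[0,0,0]}]}}

```text
time: 6.32
position: [0.546, 0.1934, 0.1293]
tool_rot: [0.83, 0.558, -0.002, -0.0]
ft_force: [-0.4, 0.3, 0.5]
grip_width: 0.0452
grip_force: 0.0
```

```bash
python3 - <<'E' 2>/dev/null
from m import *
o=robot.get_obs(); print(o['position'],psi(),o['q'].round(2)); plan([.5496,.1996,.060],-23.3)
shot('wrist','pics/w2.png')
E
```

```text
[0.54596081 0.19341011 0.12934201] -22.218669571898385 [ 0.15  0.61  1.64 -0.    0.89  0.54]
0 [0.43, 0.07, 4.08] [-0.1, 0.2, 1.1]
1 [0.29, 0.04, 2.85] [-0.0, -0.0, -0.0]
```

View pics/w2.png

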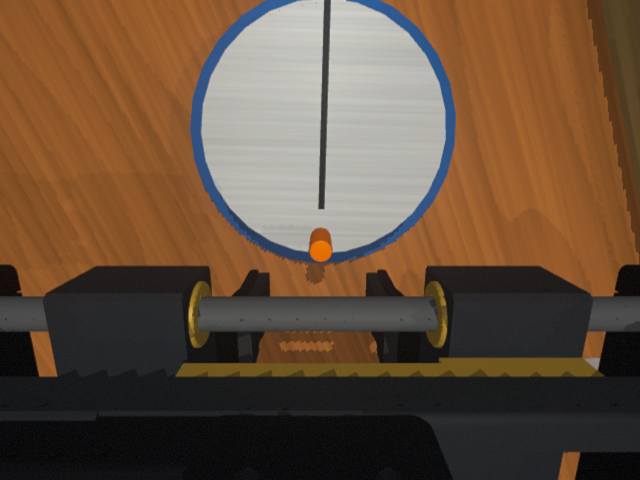

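Wrist view: the blue peg at (320,247) is centred between the fingertips. Descend with the small radial correction and probe.

Request:
{"fn": "move_arm", "kwargs": {"commands": [{"hand":4.5,"travel":[0.5,0.05,3.5],"twist":[0,0,1]},{"hand":4.5,"travel":[0.25,0.02,3.4],"twist":[0,0,0]},{"hand":1.7,"travel":[0,0,0],"twist":[0,0,0]},{"hand":1.7,"travel":[0,0,0],"twist":[0,0,0]},{"hand":1.7,"travel":[0,0,0],"twist":[0,0,0]}]}}

```text
time: 6.78
position: [0.5522, 0.1986, 0.0629]
tool_rot: [0.836, 0.548, 0.001, 0.0]
ft_force: [0.2, -0.1, -0.1]
grip_width: 0.0323
grip_force: 0.0
```

Request:
{"fn": "move_arm", "kwargs": {"commands": [{"hand":1.7,"travel":[0,0,0],"twist":[0,0,0]},{"hand":1.7,"travel":[0,0,0],"twist":[0,0,0]},{"hand":1.7,"travel":[0,0.15,0],"twist":[0,0,0]},{"hand":1.7,"travel":[0,0.1,0],"twist":[0,0,0]},{"hand":1.7,"travel":[0,0,0],"twist":[0,0,0]}]}}

```text
time: 7.2
position: [0.5542, 0.1988, 0.0624]
tool_rot: [0.836, 0.549, 0.001, 0.0]
ft_force: [-0.6, -0.9, -0.5]
grip_width: 0.0176
grip_force: 0.0
```

Request:
{"fn": "move_arm", "kwargs": {"commands": [{"hand":1.7,"travel":[0,0.1,0],"twist":[0,0,0]},{"hand":1.7,"travel":[0,0.1,0],"twist":[0,0,0]},{"hand":1.7,"travel":[0,0,0],"twist":[0,0,0]}]}}

```text
time: 7.45
position: [0.5556, 0.198, 0.0616]
tool_rot: [0.836, 0.549, 0.0, 0.0]
ft_force: [-0.3, 0.7, -0.2]
grip_width: 0.0168
grip_force: 0.0
```

Request:
{"fn": "move_arm", "kwargs": {"commands": [{"hand":1.7,"travel":[0,0.1,0],"twist":[0,0,0]},{"hand":1.7,"travel":[0,0.1,0],"twist":[0,0,0]},{"hand":1.7,"travel":[0,0,0],"twist":[0,0,0]}]}}

```text
time: 7.7
position: [0.5573, 0.1971, 0.0614]
tool_rot: [0.836, 0.549, -0.0, 0.0]
ft_force: [-1.0, -0.1, -0.4]
grip_width: 0.0169
grip_force: 0.0
```

Request:
{"fn": "move_arm", "kwargs": {"commands": [{"hand":1.7,"travel":[0,0.1,0],"twist":[0,0,0]},{"hand":1.7,"travel":[0,0,0],"twist":[0,0,0]}]}}

```text
time: 7.87
position: [0.5583, 0.1968, 0.0615]
tool_rot: [0.836, 0.549, 0.0, 0.0]
ft_force: [0.8, 0.3, -0.4]
grip_width: 0.0171
grip_force: 0.0
```

Request:
{"fn": "move_arm", "kwargs": {"commands": [{"hand":1.7,"travel":[0,0.1,0],"twist":[0,0,0]},{"hand":1.7,"travel":[0,0,0],"twist":[0,0,0]}]}}

```text
time: 8.03
position: [0.5589, 0.1964, 0.0615]
tool_rot: [0.836, 0.549, -0.0, -0.0]
ft_force: [-0.2, -0.3, -0.0]
grip_width: 0.0169
grip_force: 0.3
```

Request:
{"fn": "move_arm", "kwargs": {"commands": [{"hand":1.7,"travel":[0,0.1,0],"twist":[0,0,0]},{"hand":1.7,"travel":[0,0,0],"twist":[0,0,0]}]}}

```text
time: 8.2
position: [0.559, 0.1963, 0.0614]
tool_rot: [0.836, 0.549, -0.001, -0.001]
ft_force: [-2.2, 1.2, -0.1]
grip_width: 0.0169
grip_force: 1.4
```

Request:
{"fn": "move_arm", "kwargs": {"commands": [{"hand":1.7,"travel":[0,0.08,0],"twist":[0,0,0]},{"hand":1.7,"travel":[0,0,0],"twist":[0,0,0]}]}}

```text
time: 8.37
position: [0.5591, 0.1963, 0.0614]
tool_rot: [0.836, 0.549, -0.001, -0.001]
ft_force: [-4.4, 3.3, 1.3]
grip_width: 0.0172
grip_force: 2.4
```

Request:
{"fn": "move_arm", "kwargs": {"commands": [{"hand":1.7,"travel":[0,-0.5,0],"twist":[0,0,2]},{"hand":1.7,"travel":[0,-0.5,0],"twist":[0,0,3]},{"hand":1.7,"travel":[0,-0.5,0],"twist":[0,0,3]},{"hand":1.7,"travel":[0,-0.4,0],"twist":[0,0,2]},{"hand":1.7,"travel":[0,0,0],"twist":[0,0,0]}]}}

```text
time: 8.78
position: [0.5438, 0.2043, 0.0617]
tool_rot: [0.88, 0.474, 0.0, 0.0]
ft_force: [0.9, 0.2, -0.1]
grip_width: 0.0171
grip_force: 0.0
```

Request:
{"fn": "move_arm", "kwargs": {"commands": [{"hand":1.7,"travel":[0,-0.2,0],"twist":[0,0,2]},{"hand":1.7,"travel":[0,-0.2,0],"twist":[0,0,1]},{"hand":1.7,"travel":[0,-0.1,0],"twist":[0,0,1]},{"hand":1.7,"travel":[0,-0.1,0],"twist":[0,0,0]},{"hand":1.7,"travel":[0,0,0],"twist":[0,0,0]}]}}

```text
time: 9.2
position: [0.539, 0.2078, 0.0616]
tool_rot: [0.896, 0.444, 0.0, 0.0]
ft_force: [-0.3, -0.1, -0.1]
grip_width: 0.0171
grip_force: 0.0
```

Request:
{"fn": "move_arm", "kwargs": {"commands": [{"hand":1.7,"travel":[0,-0.15,0],"twist":[0,0,1]},{"hand":1.7,"travel":[0,-0.15,0],"twist":[0,0,1]},{"hand":1.7,"travel":[0,-0.1,0],"twist":[0,0,0]},{"hand":1.7,"travel":[0,0,0],"twist":[0,0,0]}]}}

```text
time: 9.53
position: [0.5353, 0.2104, 0.0615]
tool_rot: [0.904, 0.428, -0.0, -0.0]
ft_force: [0.1, 1.0, 0.3]
grip_width: 0.0172
grip_force: 0.0
```

Request:
{"fn": "move_arm", "kwargs": {"commands": [{"hand":1.7,"travel":[0,-0.1,0],"twist":[0,0,0]},{"hand":1.7,"travel":[0,0,0],"twist":[0,0,0]}]}}

```text
time: 9.7
position: [0.5347, 0.211, 0.0615]
tool_rot: [0.904, 0.428, -0.0, -0.0]
ft_force: [0.5, -0.1, 0.2]
grip_width: 0.0169
grip_force: 0.0
```

Request:
{"fn": "move_arm", "kwargs": {"commands": [{"hand":1.7,"travel":[0,-0.1,0],"twist":[0,0,0]},{"hand":1.7,"travel":[0,0,0],"twist":[0,0,0]}]}}

```text
time: 9.87
position: [0.534, 0.2116, 0.0615]
tool_rot: [0.904, 0.428, -0.0, -0.0]
ft_force: [-0.4, 0.7, -0.5]
grip_width: 0.0174
grip_force: 0.0
```

Request:
{"fn": "move_arm", "kwargs": {"commands": [{"hand":1.7,"travel":[0,-0.1,0],"twist":[0,0,0]},{"hand":1.7,"travel":[0,0,0],"twist":[0,0,0]}]}}

```text
time: 10.03
position: [0.5332, 0.2122, 0.0615]
tool_rot: [0.904, 0.428, -0.0, -0.0]
ft_force: [-0.1, 0.3, 0.6]
grip_width: 0.0168
grip_force: 0.0
```

Request:
{"fn": "move_arm", "kwargs": {"commands": [{"hand":1.7,"travel":[0,-0.1,0],"twist":[0,0,0]},{"hand":1.7,"travel":[0,0,0],"twist":[0,0,0]}]}}

```text
time: 10.2
position: [0.5324, 0.2129, 0.0616]
tool_rot: [0.904, 0.428, -0.0, -0.0]
ft_force: [-0.3, 0.2, -0.6]
grip_width: 0.0174
grip_force: 0.0
```

Request:
{"fn": "move_arm", "kwargs": {"commands": [{"hand":1.7,"travel":[0,-0.08,0],"twist":[0,0,0]},{"hand":1.7,"travel":[0,0,0],"twist":[0,0,0]}]}}

```text
time: 10.37
position: [0.5322, 0.2131, 0.0616]
tool_rot: [0.904, 0.428, 0.0, 0.0]
ft_force: [1.2, -0.8, -0.8]
grip_width: 0.0168
grip_force: 0.8
```

Contact begins; two small nudges to confirm.

Request:
{"fn": "move_arm", "kwargs": {"commands": [{"hand":1.7,"travel":[0,-0.08,0],"twist":[0,0,0]},{"hand":1.7,"travel":[0,0,0],"twist":[0,0,0]}]}}

```text
time: 10.53
position: [0.5322, 0.2132, 0.0616]
tool_rot: [0.904, 0.428, 0.001, 0.001]
ft_force: [2.7, -3.5, -1.2]
grip_width: 0.0173
grip_force: 2.2
```

Request:
{"fn": "move_arm", "kwargs": {"commands": [{"hand":1.7,"travel":[0,-0.06,0],"twist":[0,0,0]},{"hand":1.7,"travel":[0,0,0],"twist":[0,0,0]},{"hand":1.7,"travel":[0,0,0],"twist":[0,0,0]}]}}

```text
time: 10.78
position: [0.5322, 0.2133, 0.0616]
tool_rot: [0.904, 0.428, 0.001, 0.001]
ft_force: [2.5, -5.0, -1.3]
grip_width: 0.0172
grip_force: 3.0
```

Request:
{"fn": "move_arm", "kwargs": {"commands": [{"hand":1.7,"travel":[0,0.35,0],"twist":[0,0,0]},{"hand":4.5,"travel":[0,0,0],"twist":[0,0,0]},{"hand":8.5,"travel":[0,0,-1],"twist":[0,0,0]},{"hand":8.5,"travel":[0,0,-4],"twist":[0,0,0]},{"hand":8.5,"travel":[0,0,-4],"twist":[0,0,0]}]}}

```text
time: 11.2
position: [0.5312, 0.212, 0.151]
tool_rot: [0.904, 0.428, -0.003, -0.001]
ft_force: [0.8, 1.0, -0.4]
grip_width: 0.0365
grip_force: 0.0
```

```bash
python3 - <<'E' 2>/dev/null
from m import *
o=robot.get_obs(); print(o['position'],psi(),o['q'].round(2))
c=shot('top','pics/top1.png'); ang(c,'red',417,229); ang(c,'blue',183,207)
E
```

```text
[0.53120294 0.21203191 0.15101886] -39.38226376519363 [0.18 0.57 1.64 0.   0.93 0.87]
red peg [447.6 214. ] 45 [ 0.0282 -0.0597] r 0.0661 ang -64.7
red peg [384.5 259.5] 10 [-0.0684  0.0734] r 0.1003 ang 133.0
red line ang -65.3 off-centre -0.0007
red tick2 8 [-63. -63. -62. -62. -61. -61. -60. -60.]
blue peg [187.4 163.4] 48 [ 0.087  -0.0172] r 0.0887 ang -11.2
blue peg [201.5 225.3] 26 [-0.0444 -0.0501] r 0.067 ang -131.5
blue peg [197.4 249.9] 14 [-0.096  -0.0426] r 0.105 ang -156.1
blue line ang -4.0 off-centre 0.0092
blue tick2 0 []
```

View pics/top1.png

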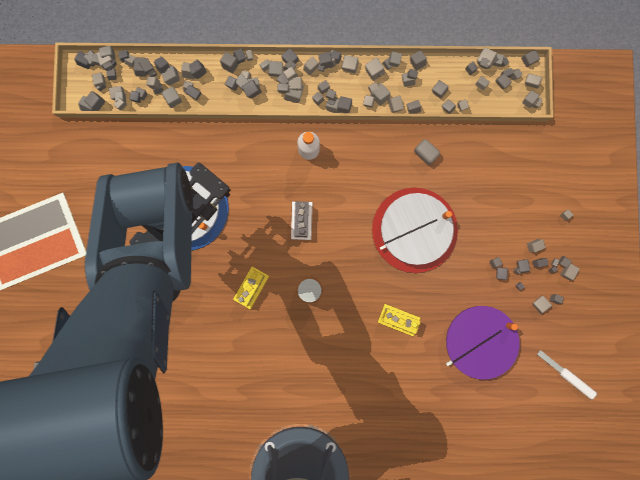

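Top view: the red disc line is now at -65.3° with the tick still at about -61.5°, so that brake did not slip and its play is 2 x 0.068 rad. The blue disc swung from its stop near -106° to -131.5°, so it is worn. The wall goes on the red-pad turntable.

Move above the model.

```bash
python3 - <<'E' 2>/dev/null
from m import *
plan([.551,.0037,.13],-91.3)
E
```

```text
0 [-2.96, 2.77, 0.57] [0.0, -0.1, 7.0]
1 [-2.6, 3.11, 0.58] [0.0, -0.1, 7.0]
2 [-2.2, 3.41, 0.58] [0.0, -0.1, 7.0]
3 [-1.77, 3.65, 0.59] [0.0, -0.1, 7.0]
4 [-1.32, 3.84, 0.59] [0.0, -0.1, 7.0]
5 [-0.15, 0.73, 0.11] [0.1, -0.1, 7.0]
6 [-0.0, -0.0, -0.0] [0.0, -0.1, 7.0]
7 [-0.0, -0.0, -0.0] [0.0, 0.0, 2.9]
```

Request:
{"fn": "move_arm", "kwargs": {"commands": [{"hand":8.5,"travel":[-2.96,2.77,0],"twist":[0,0,7]},{"hand":8.5,"travel":[-2.6,3.11,0],"twist":[0,0,7]},{"hand":8.5,"travel":[-2.2,3.41,0.5],"twist":[0,0,7]},{"hand":8.5,"travel":[-1.77,3.65,0.6],"twist":[0,0,7]},{"hand":8.5,"travel":[-1.32,3.84,0.8],"twist":[0,0,7]}]}}

```text
time: 11.67
position: [0.5469, 0.0085, 0.1337]
tool_rot: [0.991, 0.133, 0.001, -0.0]
ft_force: [0.3, -0.0, -0.0]
grip_width: 0.073
grip_force: 0.0
```

Request:
{"fn": "move_arm", "kwargs": {"commands": [{"hand":8.5,"travel":[-0.15,0.73,0.5],"twist":[0,0,7]},{"hand":8.5,"travel":[0,0,0],"twist":[0,0,7]},{"hand":8.5,"travel":[0,0,0],"twist":[0,0,2.9]},{"hand":8.5,"travel":[0,0,0],"twist":[0,0,0]}]}}

```text
time: 12.0
position: [0.5471, 0.002, 0.128]
tool_rot: [1.0, -0.012, -0.0, -0.0]
ft_force: [1.1, 0.6, -0.1]
grip_width: 0.0845
grip_force: 0.0
```

```bash
python3 - <<'E' 2>/dev/null
from m import *
o=robot.get_obs(); print(o['position'],psi(),o['q'].round(2)); plan([.551,.0037,.026],-91.3)
shot('wrist','pics/w3.png')
E
```

```text
[0.54705449 0.00200814 0.12795452] -91.38794115600795 [-0.2   0.58  1.73  0.    0.84  1.39]
0 [0.16, -0.07, 4.1] [-0.0, 0.0, -0.1]
1 [0.16, -0.07, 4.1] [-0.0, 0.0, 0.0]
2 [0.07, -0.03, 2.0] [-0.0, 0.0, 0.0]
```

View pics/w3.png

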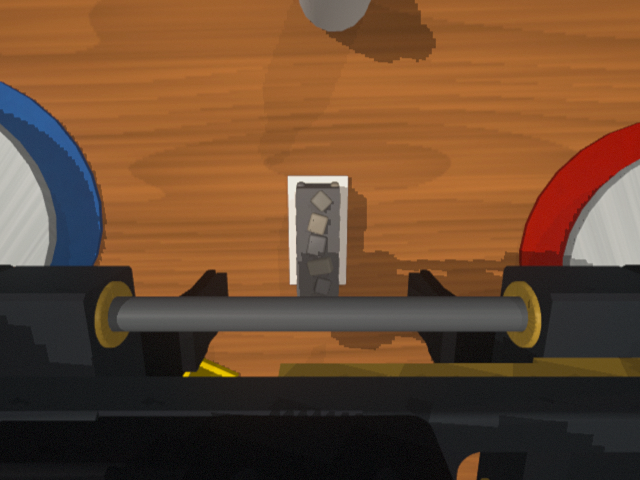

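Wrist view: the model is centred at column 318 between the fingertips (228–408) and parallel to the image vertical; the board's near-robot edge is at row 177. I check that edge by ray casting.

```bash
python3 - <<'E' 2>/dev/null
from m import *
c=load('pics/w3.npy'); o=robot.get_obs(); T=np.eye(4); T[:3,:3]=R.from_quat(o['tool_rot']).as_matrix(); T[:3,3]=o['position']
c['extrinsics']=T@np.array(c['T_tool_cam'])
for uv in ((288,177),(348,177),(290,284),(346,284)): print(ray(c,*uv,.006).round(4))
E
```

```text
[0.5923 0.0227 0.006 ]
[ 0.5913 -0.0208  0.006 ]
[0.5097 0.0245 0.006 ]
[ 0.5088 -0.0192  0.006 ]
```

Board centre is (0.5505, 0.002) with 84 x 44 mm corners, which matches. Descend and grip.

Request:
{"fn": "move_arm", "kwargs": {"commands": [{"hand":8.5,"travel":[0.2,0,3.6],"twist":[0,0,0]},{"hand":8.5,"travel":[0.15,0,3.6],"twist":[0,0,0]},{"hand":8.5,"travel":[0,0,2.0],"twist":[0,0,0]},{"hand":8.5,"travel":[0,0,0.8],"twist":[0,0,0]},{"hand":8.5,"travel":[0,0,0],"twist":[0,0,0]}], "force": 15}}

```text
time: 12.47
position: [0.5495, 0.0028, 0.026]
tool_rot: [1.0, -0.01, -0.002, -0.0]
ft_force: [0.3, 0.7, -0.3]
grip_width: 0.0849
grip_force: 0.0
```

Request:
{"fn": "move_arm", "kwargs": {"commands": [{"hand":2.4,"travel":[0,0,0],"twist":[0,0,0]},{"hand":2.4,"travel":[0,0,0],"twist":[0,0,0]},{"hand":2.4,"travel":[0,0,0],"twist":[0,0,0]},{"hand":2.4,"travel":[0,0,0],"twist":[0,0,0]},{"hand":2.4,"travel":[0,0,0],"twist":[0,0,0]}], "force": 15}}

```text
time: 12.88
position: [0.5515, 0.0019, 0.0286]
tool_rot: [1.0, -0.011, 0.001, 0.0]
ft_force: [-0.1, -0.8, -0.3]
grip_width: 0.0601
grip_force: 0.0
```

Request:
{"fn": "move_arm", "kwargs": {"commands": [{"hand":2.4,"travel":[0,0,0],"twist":[0,0,0]},{"hand":2.4,"travel":[0,0,0],"twist":[0,0,0]}]}}

```text
time: 13.05
position: [0.551, 0.002, 0.028]
tool_rot: [1.0, -0.011, 0.0, 0.0]
ft_force: [-1.1, -0.7, -0.1]
grip_width: 0.0461
grip_force: 0.0
```

Request:
{"fn": "move_arm", "kwargs": {"commands": [{"hand":2.4,"travel":[0,0,0],"twist":[0,0,0]},{"hand":2.4,"travel":[0,0,0],"twist":[0,0,0]},{"hand":2.4,"travel":[0,0,0],"twist":[0,0,0]},{"hand":2.4,"travel":[0,0,0],"twist":[0,0,0]},{"hand":2.4,"travel":[0,0,0],"twist":[0,0,0]}]}}

```text
time: 13.47
position: [0.5508, 0.002, 0.0275]
tool_rot: [1.0, -0.011, -0.0, -0.0]
ft_force: [-0.0, -0.2, -0.4]
grip_width: 0.0279
grip_force: 15.0
```

Request:
{"fn": "move_arm", "kwargs": {"commands": [{"hand":2.4,"travel":[0,0,-0.3],"twist":[0,0,0]},{"hand":2.4,"travel":[0,0,-1.5],"twist":[0,0,0]},{"hand":2.4,"travel":[0,0,-2.5],"twist":[0,0,0]},{"hand":2.4,"travel":[0,0,-3],"twist":[0,0,0]},{"hand":2.4,"travel":[0,0,-2],"twist":[0,0,0]}]}}

```text
time: 13.88
position: [0.5509, 0.0021, 0.1221]
tool_rot: [1.0, -0.011, 0.0, 0.0]
ft_force: [0.7, 1.5, -2.3]
grip_width: 0.028
grip_force: 15.0
```

```bash
python3 - <<'E' 2>/dev/null
from m import *
print(psi(),robot.get_obs()['position'],robot.get_obs()['grip_width'])
plan([C['red'][0],C['red'][1],.12],-155.2)
E
```

```text
-91.27327243522258 [0.55093508 0.00208525 0.12213083] 0.027951391431213935
0 [-0.24, 4.09, 0.03] [-0.0, -0.0, 7.0]
1 [0.26, 4.09, 0.04] [-0.0, -0.0, 7.0]
2 [0.76, 4.03, 0.03] [-0.0, -0.0, 7.0]
3 [1.24, 3.91, 0.04] [-0.0, -0.0, 7.0]
4 [1.71, 3.73, 0.03] [-0.0, -0.0, 7.0]
5 [2.16, 3.49, 0.04] [-0.0, -0.0, 7.0]
6 [0.25, 0.32, 0.0] [-0.0, -0.0, 7.0]
7 [0.0, -0.0, 0.0] [-0.0, -0.0, 7.0]
8 [0.0, -0.0, 0.0] [-0.0, -0.0, 7.0]
9 [0.0, -0.0, 0.0] [-0.0, -0.0, 0.9]
```

Gripped (28 mm, 15 N) and lifted. Carry to the red disc.

Request:
{"fn": "move_arm", "kwargs": {"commands": [{"hand":2.4,"travel":[-0.1,2.0,0],"twist":[0,0,4]},{"hand":2.4,"travel":[-0.1,4.0,0],"twist":[0,0,7]},{"hand":2.4,"travel":[0.4,4.08,0],"twist":[0,0,7]},{"hand":2.4,"travel":[0.9,4.0,0],"twist":[0,0,7]},{"hand":2.4,"travel":[1.35,3.85,0],"twist":[0,0,7]}]}}

```text
time: 14.3
position: [0.5295, -0.1809, 0.1205]
tool_rot: [0.957, -0.289, -0.0, -0.0]
ft_force: [0.7, 0.4, -2.4]
grip_width: 0.028
grip_force: 15.0
```

```bash
python3 - <<'E' 2>/dev/null
from m import *
plan([C['red'][0],C['red'][1],.12],-155.2)
E
```

```text
0 [2.33, 3.37, 0.03] [0.0, 0.0, 7.0]
1 [1.69, 1.89, 0.01] [0.0, 0.0, 7.0]
2 [0.0, 0.0, 0.0] [0.0, 0.0, 7.0]
3 [0.0, 0.0, 0.0] [0.0, 0.0, 7.0]
4 [0.0, 0.0, 0.0] [0.0, 0.0, 3.6]
```

Request:
{"fn": "move_arm", "kwargs": {"commands": [{"hand":2.4,"travel":[2.2,3.1,0],"twist":[0,0,7]},{"hand":2.4,"travel":[1.3,1.5,0],"twist":[0,0,7]},{"hand":2.4,"travel":[0.2,0.2,0],"twist":[0,0,7]},{"hand":2.4,"travel":[0,0,0],"twist":[0,0,7]},{"hand":2.4,"travel":[0,0,0],"twist":[0,0,2]}]}}

```text
time: 14.72
position: [0.5309, -0.2409, 0.12]
tool_rot: [0.85, -0.527, -0.001, -0.0]
ft_force: [0.1, -0.8, -2.6]
grip_width: 0.028
grip_force: 15.0
```

Request:
{"fn": "move_arm", "kwargs": {"commands": [{"hand":2.4,"travel":[0,0,0],"twist":[0,0,0]},{"hand":2.4,"travel":[0,0,0],"twist":[0,0,0]},{"hand":2.4,"travel":[0,0,0],"twist":[0,0,0]}]}}

```text
time: 14.97
position: [0.5315, -0.2399, 0.1204]
tool_rot: [0.852, -0.524, -0.0, -0.0]
ft_force: [0.9, -0.3, -2.8]
grip_width: 0.0276
grip_force: 15.0
```

```bash
python3 - <<'E' 2>/dev/null
from m import *
print(psi()); plan([C['red'][0],C['red'][1],.066],-155.2)
shot('wrist','pics/w4.png')
E
```

```text
-153.20851377825684
0 [0.46, 0.29, 4.06] [0.0, 0.0, 2.0]
1 [0.16, 0.09, 1.38] [0.0, 0.0, -0.0]
```

View pics/w4.png

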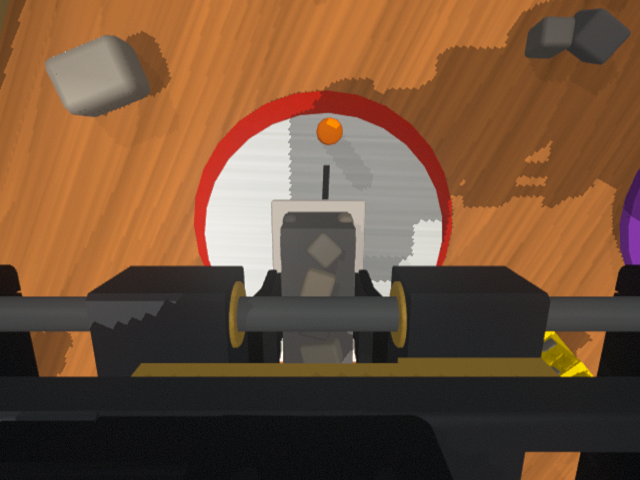

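Wrist view: the wall (column 318) is over the disc, with the black line at column 326 and the peg at (330,131) ahead, which agrees with the correction. Lower gently.

Request:
{"fn": "move_arm", "kwargs": {"commands": [{"hand":2.4,"travel":[0.46,0.29,1.5],"twist":[0,0,2]},{"hand":2.4,"travel":[0.16,0.09,2.0],"twist":[0,0,0]},{"hand":2.4,"travel":[0,0,1.2],"twist":[0,0,0]},{"hand":2.4,"travel":[0,0,0.4],"twist":[0,0,0]},{"hand":2.4,"travel":[0,0,0],"twist":[0,0,0]}]}}

```text
time: 15.43
position: [0.5302, -0.2466, 0.0682]
tool_rot: [0.842, -0.539, -0.002, -0.0]
ft_force: [-0.1, 0.7, -2.6]
grip_width: 0.0278
grip_force: 15.0
```

Request:
{"fn": "move_arm", "kwargs": {"commands": [{"hand":2.4,"travel":[0,0,0.15],"twist":[0,0,0]},{"hand":2.4,"travel":[0,0,0],"twist":[0,0,0]},{"hand":2.4,"travel":[0,0,0],"twist":[0,0,0]}]}}

```text
time: 15.68
position: [0.5316, -0.2477, 0.0688]
tool_rot: [0.842, -0.539, 0.001, 0.0]
ft_force: [0.3, -0.7, -2.7]
grip_width: 0.0279
grip_force: 15.0
```

Request:
{"fn": "move_arm", "kwargs": {"commands": [{"hand":2.4,"travel":[0,0,0.1],"twist":[0,0,0]},{"hand":2.4,"travel":[0,0,0],"twist":[0,0,0]}]}}

```text
time: 15.85
position: [0.5313, -0.2476, 0.0675]
tool_rot: [0.842, -0.539, 0.0, 0.0]
ft_force: [-0.1, -1.3, -2.4]
grip_width: 0.0278
grip_force: 15.0
```

Request:
{"fn": "move_arm", "kwargs": {"commands": [{"hand":2.4,"travel":[0,0,0.2],"twist":[0,0,0]},{"hand":2.4,"travel":[0,0,0.15],"twist":[0,0,0]},{"hand":2.4,"travel":[0,0,0.1],"twist":[0,0,0]},{"hand":2.4,"travel":[0,0,0],"twist":[0,0,0]},{"hand":2.4,"travel":[0,0,0],"twist":[0,0,0]}]}}

```text
time: 16.27
position: [0.531, -0.2475, 0.0624]
tool_rot: [0.842, -0.539, -0.0, -0.0]
ft_force: [0.7, 1.0, -2.3]
grip_width: 0.0283
grip_force: 15.0
```

Request:
{"fn": "move_arm", "kwargs": {"commands": [{"hand":2.4,"travel":[0,0,0.1],"twist":[0,0,0]},{"hand":2.4,"travel":[0,0,0],"twist":[0,0,0]},{"hand":2.4,"travel":[0,0,0],"twist":[0,0,0]}]}}

```text
time: 16.52
position: [0.5311, -0.2475, 0.0615]
tool_rot: [0.842, -0.539, -0.0, 0.0]
ft_force: [-0.5, 0.4, -2.2]
grip_width: 0.028
grip_force: 15.0
```

Request:
{"fn": "move_arm", "kwargs": {"commands": [{"hand":2.4,"travel":[0,0,0.08],"twist":[0,0,0]},{"hand":2.4,"travel":[0,0,0],"twist":[0,0,0]},{"hand":2.4,"travel":[0,0,0],"twist":[0,0,0]}]}}

```text
time: 16.77
position: [0.5311, -0.2475, 0.0615]
tool_rot: [0.842, -0.539, 0.0, 0.0]
ft_force: [-1.3, 0.7, 4.8]
grip_width: 0.0277
grip_force: 15.0
```

Seated: the vertical force has turned to +4.8 N with z stalled. Release slowly, then rise.

Request:
{"fn": "move_arm", "kwargs": {"commands": [{"hand":2.9,"travel":[0,0,-0.05],"twist":[0,0,0]},{"hand":3.2,"travel":[0,0,0],"twist":[0,0,0]},{"hand":4.5,"travel":[0,0,0],"twist":[0,0,0]},{"hand":6,"travel":[0,0,0],"twist":[0,0,0]},{"hand":6,"travel":[0,0,0],"twist":[0,0,0]}]}}

```text
time: 17.18
position: [0.5311, -0.2476, 0.0611]
tool_rot: [0.842, -0.539, -0.0, -0.0]
ft_force: [-0.2, 0.1, -0.1]
grip_width: 0.0445
grip_force: 0.0
```

Request:
{"fn": "move_arm", "kwargs": {"commands": [{"hand":6,"travel":[0,0,0],"twist":[0,0,0]},{"hand":6,"travel":[0,0,-1],"twist":[0,0,0]},{"hand":6,"travel":[0,0,-3],"twist":[0,0,0]},{"hand":6,"travel":[0,0,-4],"twist":[0,0,0]},{"hand":6,"travel":[0,0,-4],"twist":[0,0,0]}]}}

```text
time: 17.6
position: [0.5303, -0.247, 0.1822]
tool_rot: [0.842, -0.539, -0.001, -0.0]
ft_force: [0.7, -0.2, 0.5]
grip_width: 0.0597
grip_force: 0.0
```

Request:
{"fn": "move_arm", "kwargs": {"commands": [{"hand":6,"travel":[-3.5,0,-2],"twist":[0,0,0]},{"hand":6,"travel":[-4,0,0],"twist":[0,0,0]},{"hand":6,"travel":[-3,0,0],"twist":[0,0,0]},{"hand":6,"travel":[0,0,0],"twist":[0,0,0]},{"hand":6,"travel":[0,0,0],"twist":[0,0,0]}]}}

```text
time: 18.02
position: [0.4864, -0.1507, 0.2022]
tool_rot: [0.843, -0.538, 0.0, 0.0]
ft_force: [0.1, -0.1, -0.2]
grip_width: 0.0598
grip_force: 0.0
```

```bash
python3 - <<'E' 2>/dev/null
from m import *
o=robot.get_obs(); print(o['position'],o['time'])
shot('top','pics/top2.png'); shot('wrist','pics/w5.png'); shot('scene','pics/scene2.png')
a,b=cv2.imread('pics/top2.png')[150:310,330:490],cv2.imread('pics/w5.png')
cv2.imwrite('pics/fin.png',np.hstack([cv2.resize(a,(360,360),interpolation=2),cv2.resize(b,(440,360))]))
E
```

```text
[ 0.48641015 -0.15066248  0.2022487 ] 18.0167
```

View pics/fin.png

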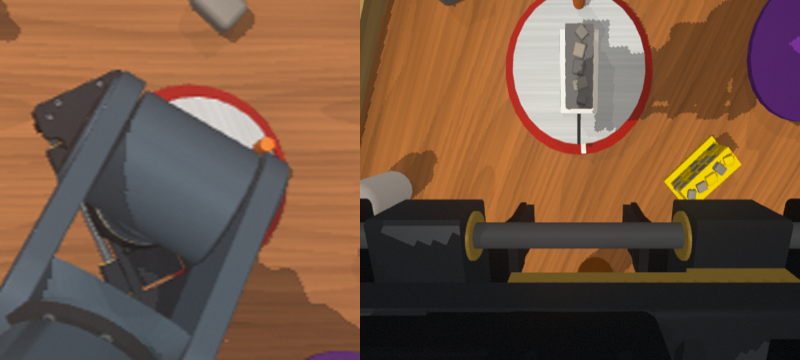

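The wrist view on the right, (578,68), shows the wall upright and centred on the red-pad disc along the black line, with the tick at (584,148) and the gripper clear of everything. I hand the job in.

```bash
python3 -c "
from rig import robot
print(robot.hand_in())"
```

```text
the job is handed in; nothing more can be done
None
```

I checked both turntables without a brake slipping: the red-pad one has less play (about 9 mm at the peg, against about 28 mm on the blue), so I set the wall on it, centred along the black line and released, and handed the job in at about 18 s; no verdict came back.

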